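Reset the bench power unit under its push-latch flap

ROBOT

A 7-joint arm with a two-finger parallel gripper is mounted at the origin on the work surface. World frame = base frame: x ahead of the robot, y to its left, z up, the work surface at z = 0. Lengths are in mm, angles in rad, forces in N, time in s.
With the tool pointing down it reaches from about 400 to 925 mm from the base axis. Payload 5.6 kg.
Tool frame: the origin (TCP) lies midway between the tips of the shut fingers; the grasp point (between the pads) lies 19 mm behind it; x points along the fingers, y is the direction in which the jaws open and shut, and the axes are right-handed (so a half turn about x gives the same grasp; the last joint's range is limited). The gripper opens to 85 mm and grips with 20 to 120 N. Pads are 22 mm wide; open, the fingers measure 114 mm over their backs; the gripper's body (76 mm by 85 mm) begins 54 mm behind the grasp point. The pads swing forward as they close: fully open they stand 13 mm farther back than shut.
Start: joints at [1.182, 0.468, -0.012, 1.603, 0.006, 1.071, -0.056], TCP at [220.277, -611.544, 231.29] pointing down, gripper open.
Joint ranges: [-2.53, 2.53], [-0.31, 2.02], [-1.57, 1.55], [0.28, 2.44], [-1.29, 4.43], [0.15, 1.84], [-2.92, 2.92]. Speed limits (rad/s): [2.57, 2.57, 3.14, 3.14, 3.14, 3.14, 3.14].

INTERFACE

Orientations are given as a unit quaternion [w, x, y, z].
In Python, from station import robot, optics, order, search_frame, regions_of, landmark_of gives the robot as it stands.
- The arm moves only by the tool jog_arm, never from a script. Its argument "targets" is a list of rows, each an object of numbers: "tx", "ty", "tz": the shift along the tool's x, y, z in m; "twist": the turn about the tool's x in rad; "gripper": the closure in counts, from 0 (fully open) to 255 (shut). In form: [{"tx": .., "ty": .., "tz": .., "twist": .., "gripper": ..}, ...]. A call has 1 to 20 rows; each row shifts and turns the commanded pose from where the row before left it, along the tool's axes as they then stand; what a row does not reach is not made up. A row lasts 1/10 s, in which the tool goes at most 50 mm and 8.59 degrees, less where a joint would pass 70% of its speed; a pose out of reach is approached as far as the arm can. A call is refused whole if a number of a shift passes 0.05 or a number of a turn 0.15, either way. A call with a gripper value outside its range is refused whole. The fingers move at their own pace and stop on an object; "newtons" is the grip in N (left out, the last holds). Time passes only in rows, so rows that do not move let the fingers close. It gives the time, the measured TCP pose, the force and the opening at its end, in the units of the state.
- robot.get_obs(): the state, without advancing time (a new reading comes with each control period).
- optics.capture(name): name is "scene" or "top" or "wrist"; returns a dict with "pixels" (400x640x3 uint8, blue, green, red), "fx", "fy", "cx", "cy" (pixels), "R" (3x3) and "t" (3): a world point X has camera coordinates R X + t. Camera axes: x right, y down, z forward; pixel columns grow to the right and rows downward; lengths in mm; the calibration is good to about 2 mm. A picture is of the moment at which its call begins. There is no depth.
- order.sign_off(): hands the job in, once; it reports no verdict.
Trained networks look in the newest picture that a camera, given by its name, has taken for a name from the list of things; names that differ only in an ending like _2 or _b are one class to them, and where a whole thing is asked for, a point or a joint stands for the part that bears it (a point fixed in the world has none). Each returns a list of dicts, best first, with "conf" (0 to 1); they miss things now and then, are a little off and sometimes report something else, mostly with a low value. They report only what shows in the picture. A call takes as long as a camera call.
- search_frame(camera, target): "extent" ([left, top, right, bottom] in pixels, round what is visible of it).
- regions_of(camera, target): "mask" (400x640 bool, what is visible of it) and "extent" ([left, top, right, bottom] in pixels, round what is visible of it).
- landmark_of(camera, target): "position" ([column, row] in pixels: a listed point, or the origin of a listed thing).
The state is a dict: "time_s": time; "qpos": joint angles; "joint_velocities": joint speeds; "joint_torque": joint torques, N m; "tool_pos": TCP position; "eef_rot": TCP orientation; "force": force on the tool from outside, world axes, zero at the start; "wrist_torque": the same for the moment, N m; "opening": opening from 0.0 (shut) to 1.0 (fully open).
Only numpy, scipy, OpenCV 4.12 (cv2) and the standard library are available. Lean on these libraries where they do the work, as an engineer would, in place of code of your own. Each camera call takes 0.05 s, during which the arm holds its last target.

TASK

The bench power unit has tripped: press its push-latch flap so that it pops open, push the round reset button in the well beneath fully in (not the square test button), then press the flap down again until it latches and stays shut, flush with the deck. Use the fingertips only: nothing is gripped or picked up, and the bottle, tools and other things on and around the unit stay where they are.

Things in the scene. Friction and masses are not known exactly. Their poses are not given: they have to be found in the camera images.
- unit: Bench power unit: grey box 180 (x) x 210 (y) x 60 mm tall, fixed to the table, turned up to about 26 degrees. Origin: centre of its underside; x axis points from its front (robot side) to its rear, y to its left, z up. Its flat deck is 60 mm up. A well in it, 87 (x) x 127 (y) mm and 42 deep, is covered by the flap; the rear deck carries two black outlets and the bottle.
- flap (a joint): Flap angle, rad: 0 shut, flush, latched; positive open (rests near 1.1 about 1.5 s after release, bends back to 1.45); -0.08 pressed to its stop below flush. Push-push latch: pressing past -0.055 and letting go pops the shut flap open; pressing the open flap down past -0.055 and letting go makes it catch at 0. Lesser presses do nothing.
- flap_hinge (a point): Middle of the flap's hinge line, which runs along the unit's y at the flap's rear edge, level with the deck, at unit x = +20 mm, y = 0. The flap is an aluminium plate 85 mm long (towards the unit's front), 124 mm wide, 5 mm thick; its outer face passes through the hinge line.
- flap_press (a point): Place to press the flap: on its outer face, mid-width, 73 mm from the hinge line, 12 mm from the free (front) edge. Moves with the flap. Here the latch trips about 4 mm below flush, the stop is 6 mm below flush; pressing to the stop is always right and takes about 5 to 8 N (more nearer the hinge or when fast).
- reset_top (a point): Centre of the top of the round reset button: white cap 26 mm across, in the well, 62 mm in front of the hinge line, 28 mm left or right of the flap's middle (side varies). Out, it stands 28 mm above the well floor, 14 mm below the deck. It goes 7 mm straight down at 3 to 4 N and stays where pushed.
- reset (a joint): How far the round reset button is pressed in, m: 0 to 0.0015 = out (tripped), 0.007 = fully in.
- test_top (a point): Centre of the top of the square test button, a white cap 24 x 24 mm of the same height, in the well 56 mm beside the round one. Not to be pressed.
- test (a joint): How far the square test button is pressed, m: 0 = out, 0.007 = fully in; it springs back when let go (1 to 3 N).
- flux_bottle: A small white round dropper bottle, 26 mm across and 55 mm tall, standing on the power unit's rear deck, to the left. Origin: centre of its underside. Leave alone.
- phone: A black handset, 146 x 71 x 8 mm, lying flat to the left (+y side) of the unit. Origin: centre of its underside. Leave alone.
- screwdriver: A dark precision screwdriver, about 130 mm long and 14 mm thick, lying to the right (-y side) of the unit. Origin: on its underside near mid-length. Leave alone.
- marker: A white pen with a blue cap, 145 mm long and 14 mm thick, lying to the right of the screwdriver. Origin: on its underside near mid-length. Leave alone.
- pry_tool: A flat green plastic pry stick, 100 x 11 x 5 mm, lying in front (-x side) of the unit. Origin: centre of its underside. Leave alone.
- tape_roll: A roll of tape lying flat, 72 mm across and 18 mm high, to the right of the marker. Origin: centre of its underside. Leave alone.
- screw_tray: A small grey two-part tray, 75 x 55 x 16 mm, to the left of the phone. Origin: centre of its underside. Leave alone.

How it is judged:
By the outcome, as a careful person would: the job done as asked, in the order asked, and still so for the second after the job is handed in, with the robot touching nothing.
It also fails if it takes over 45 s, if anything falls off the work surface, if the arm or the gripper's body presses on something with over 40 N, if the wrist force passes 120 N, or if a joint passes its speed limit or range.

## Working session

There is one attempt and no reset: what is moved stays moved. The work goes in short steps, Python scripts to look and compute and a tool call to move; the robot and the scene stay as the last step left them, time stands still between calls to the robot, and variables do not carry over. Pictures are saved under pics/ and viewed, and the job is handed in when it is done.

Besides the shell and the picture viewer there is one more tool, called after "Emit:" by a JSON object that holds its "method" and its "body", one argument or row to a line. jog_arm: Moves the arm, as the interface text tells. Its arguments: {"type":"object","properties":{"targets":{"type":"array","items":{"type":"object","properties":{"tx":{"type":"number"},"ty":{"type":"number"},"tz":{"type":"number"},"twist":{"type":"number"},"gripper":{"type":"number"}}}},"newtons":{"type":"number"}},"required":["targets"]}

```bash
mkdir -p pics; ls
cat > h.py <<'E'
from station import robot, optics, order, search_frame, regions_of, landmark_of
import numpy as np, cv2
E
python3 - <<'E'
from h import *
o=robot.get_obs(); print({k:np.round(v,3).tolist() for k,v in o.items()})
for c in ["scene","top"]:
    d=optics.capture(c); cv2.imwrite(f"pics/{c}0.png",d["pixels"]); np.savez(f"{c}.npz",**{k:v for k,v in d.items() if k!="pixels"})
    print(c,d["fx"],d["cx"],d["cy"],np.round(d["R"],3).tolist(),np.round(d["t"],1).tolist())
    for n in ["unit","flap_hinge","flap_press","flux_bottle"]:
        for r in landmark_of(c,n)[:2]: print(n,np.round(r["position"],1),round(r["conf"],2))
    for n in ["unit","flap"]:
        for r in search_frame(c,n)[:2]: print(n,r)
E
```

```text
pics
{'time_s': 0.0, 'qpos': [1.182, 0.468, -0.012, 1.604, 0.006, 1.071, -0.056], 'joint_velocities': [0.001, 0.001, -0.001, -0.001, 0.001, 0.001, 0.001], 'joint_torque': [0.001, -53.239, 0.022, -25.131, 0.011, 0.008, -0.0], 'tool_pos': [220.053, -611.03, 230.316], 'eef_rot': [-0.121, -0.696, -0.122, 0.697], 'force': [-0.315, -0.447, 0.041], 'wrist_torque': [0.014, -0.026, 0.013], 'opening': 0.999}
scene 449.5254055724985 311.32399284610165 200.45508389428068 [[-0.87, 0.493, -0.004], [0.315, 0.548, -0.775], [-0.38, -0.675, -0.632]] [478.1, -184.6, 1437.3]
unit [297.6 178.3] 0.75
flap_hinge [288.3 166.1] 0.91
flap_press [314.3 159.7] 0.72
flux_bottle [331.  246.1] 0.38
unit {'extent': [263.2, 138.3, 338.8, 205.8], 'conf': 0.7}
unit {'extent': [338.2, 173.0, 349.1, 193.7], 'conf': 0.63}
flap {'extent': [286.8, 150.9, 325.8, 178.2], 'conf': 0.8}
top 483.7660518993813 315.25859554461033 196.9614710733045 [[0.025, -1.0, 0.009], [-0.998, -0.025, -0.06], [0.06, -0.008, -0.998]] [73.6, 575.2, 1210.4]
flap_hinge [387.4 202.3] 0.59
flap_hinge [310.5 202.2] 0.51
flux_bottle [364.6 184.1] 0.68
unit {'extent': [337.6, 161.9, 439.0, 256.8], 'conf': 0.97}
flap {'extent': [355.6, 194.6, 413.3, 243.4], 'conf': 0.93}
```

Run:
```python
import cv2
a=cv2.imread("pics/top0.png"); cv2.imwrite("pics/top0c.png",cv2.resize(a[130:280,300:480],None,fx=4,fy=4,interpolation=cv2.INTER_CUBIC))
a=cv2.imread("pics/scene0.png"); cv2.imwrite("pics/scene0c.png",cv2.resize(a[100:250,220:400],None,fx=4,fy=4,interpolation=cv2.INTER_CUBIC))
```

```text
(no output)
```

View pics/top0.png

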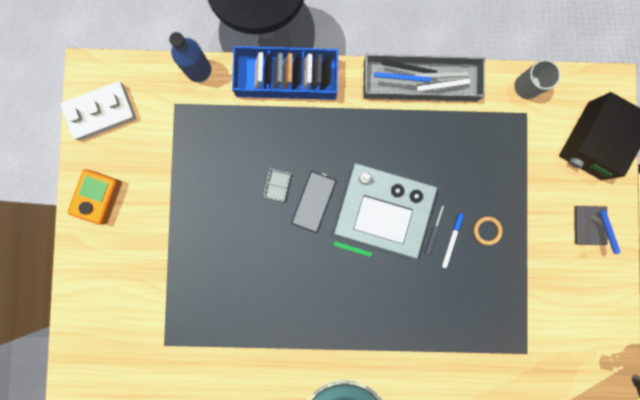

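View pics/scene0.png

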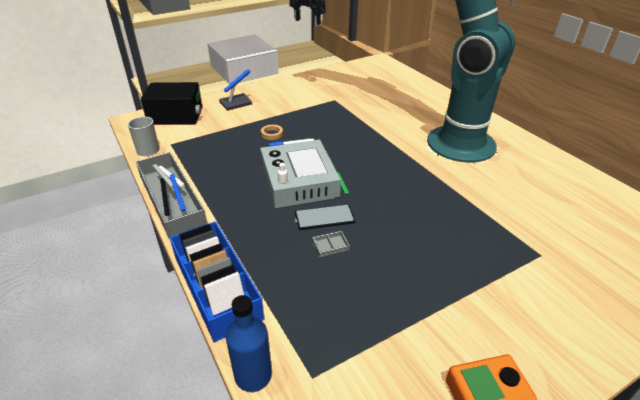

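```bash
sleep 0
```

```text
(no output)
```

View pics/top0c.png

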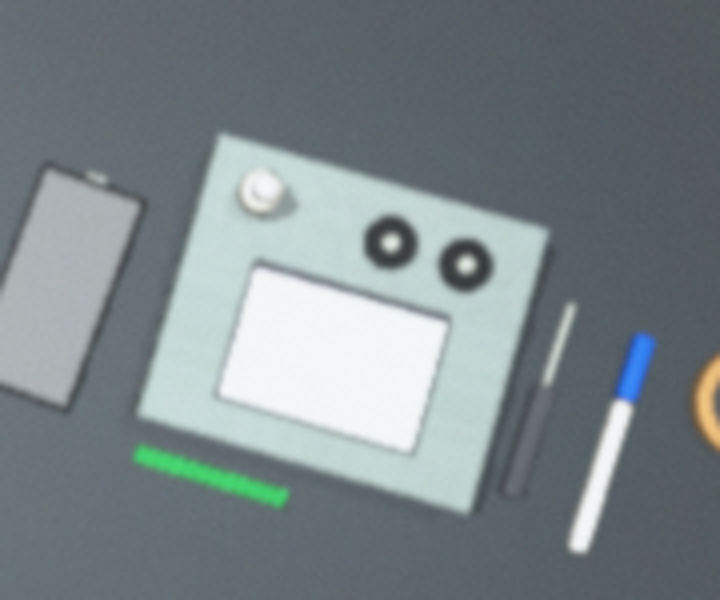

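View pics/scene0c.png

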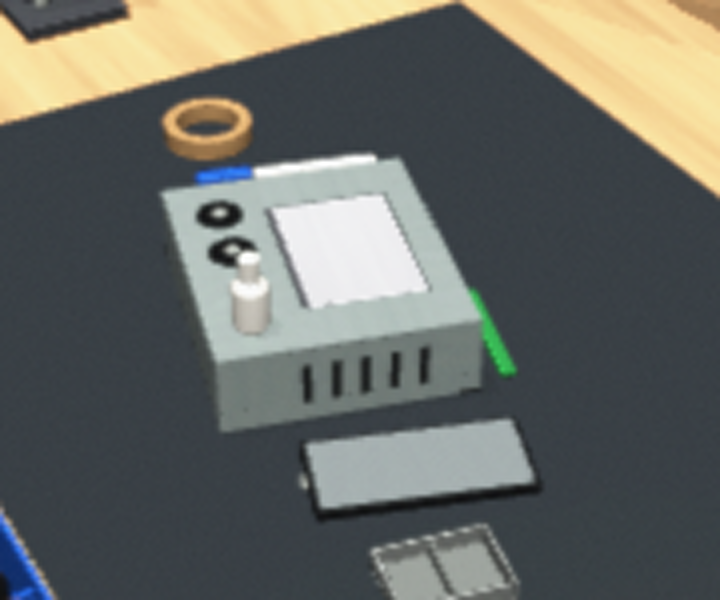

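The top view shows the unit's deck corners at about (355,163), (334,234), (418,259) and (437,188), with the flap as the white plate near (384,219). I'll fit the unit pose to these corners and the matching ones in the scene view.

```bash
cat >> h.py <<'E'
def proj(c,X):
    d=np.load(c+".npz"); p=np.atleast_2d(X)@d["R"].T+d["t"]
    return np.c_[d["fx"]*p[:,0]/p[:,2]+d["cx"],d["fy"]*p[:,1]/p[:,2]+d["cy"]]
def toW(pose,P):
    x,y,a=pose; c,s=np.cos(a),np.sin(a); P=np.atleast_2d(P).astype(float)
    return np.c_[x+c*P[:,0]-s*P[:,1],y+s*P[:,0]+c*P[:,1],P[:,2]]
E
python3 - <<'E'
from h import *
from scipy.optimize import least_squares
M=np.array([[90,105,60],[-90,105,60],[-90,-105,60],[90,-105,60],[20,62,60],[20,-62,60],[-65,-62,60],[-65,62,60]])
top=np.array([[220,133],[138,417],[472,515],[549,232],[255,264],[451,321],[413,454],[217,397]])/4+[300,130]
sc=np.array([[217,360],[481,322],[400,160],[162,190],[312,307],[268,208],[385,193],[430,288]])/4+[220,100]
for cs in (["top"],["scene"],["top","scene"]):
    f=lambda p:np.concatenate([(proj(c,toW(p,M))-{"top":top,"scene":sc}[c]).ravel() for c in cs])
    r=least_squares(f,[600,-140,0.2]); print(cs,r.x,np.abs(r.fun).max(),np.sqrt((r.fun**2).mean()))
    print(np.round(toW(r.x,[[-53,0,60],[20,0,60],[-42,28,46],[-42,-28,46]]),1).tolist())
p=r.x
print(p)
E
```

```text
['top'] [ 5.40807573e+02 -8.58819031e+01 -2.61020143e-01] 0.5485788173491528 0.22775144430803984
[[489.6, -72.2, 60.0], [560.1, -91.0, 60.0], [507.5, -48.0, 46.0], [493.0, -102.1, 46.0]]
['scene'] [ 5.43466678e+02 -8.00401529e+01 -2.66891950e-01] 1.1308010677901734 0.47964838339964183
[[492.3, -66.1, 60.0], [562.8, -85.3, 60.0], [510.3, -42.0, 46.0], [495.6, -96.0, 46.0]]
['top', 'scene'] [ 5.41257803e+02 -8.46635278e+01 -2.63056642e-01] 1.7693623115274022 0.7121120585415543
[[490.1, -70.9, 60.0], [560.6, -89.9, 60.0], [508.0, -46.7, 46.0], [493.4, -100.8, 46.0]]
[ 5.41257803e+02 -8.46635278e+01 -2.63056642e-01]
```

```bash
cat >> h.py <<'E'
from scipy.spatial.transform import Rotation as Ro
def toolR(o):
    q=o["eef_rot"]; return Ro.from_quat([q[1],q[2],q[3],q[0]]).as_matrix()
POSE=np.array([541.3,-84.6,-0.263])
def st():
    o=robot.get_obs(); R=toolR(o); p=o["tool_pos"]; c,s=np.cos(POSE[2]),np.sin(POSE[2])
    d=np.array(p[:2])-POSE[:2]; print("t",round(o["time_s"],2),"tcp",np.round(p,1),"unit xy",np.round([c*d[0]+s*d[1],-s*d[0]+c*d[1]],1),"F",np.round(o["force"],1),"open",round(o["opening"],2))
    print("tool axes (cols)\n",np.round(R,3)); ux=np.array([c,s,0]); print("angle tool y to unit x", np.arctan2(R[:,2]@ux,R[:,1]@ux),"q7",round(o["qpos"][6],2))
    return o,R
def rel(R,p,goal): # unit-frame goal (tcp) -> tool shift
    g=toW(POSE,[goal])[0]; return R.T@(g-p)
E
python3 - <<'E'
from h import *
o,R=st()
print(rel(R,np.array(o["tool_pos"]),[-100,0,200]))
d=optics.capture("wrist"); cv2.imwrite("pics/w0.png",d["pixels"]); print(d["R"],d["t"],-d["R"].T@d["t"],d["fx"])
E
```

```text
t 0.7 tcp [ 220.3 -611.5  231.3] unit xy [-173.  -592.3] F [0.1 0.6 0.7] open 1.0
tool axes (cols)
 [[-0.     0.339 -0.941]
 [-0.    -0.941 -0.339]
 [-1.     0.     0.   ]]
angle tool y to unit x -0.9620513910403362 q7 -0.06
[  31.28522991 -444.15929526 -398.55581315]
[[ 3.38534975e-01 -9.40953772e-01 -2.64002503e-04]
 [-9.05182411e-01 -3.25741806e-01  2.73014797e-01]
 [-2.56980299e-01 -9.21860869e-02 -9.62009798e-01]] [-650.01878789  -34.50156005  379.03651593] [ 286.22880608 -587.93433763  373.88467186] 275.8570775107072
```

View pics/w0.png

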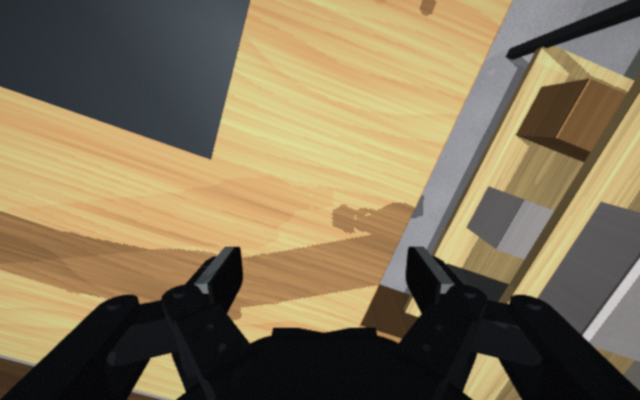

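Emit:
{"method": "jog_arm", "body": {
  "targets": [
    {"twist":-0.1375},
    {"twist":-0.1375},
    {"twist":-0.1375},
    {"twist":-0.1375},
    {"twist":-0.1375},
    {"twist":-0.1375},
    {"twist":-0.1375}
  ]
}}

```text
invalid input at $.targets[0]: expected keys tx, ty, tz, twist, gripper
```

Emit:
{"method": "jog_arm", "body": {
  "targets": [
    {"tz":-0.012,"ty":0.004,"tx":0.002},
    {"tz":-0.025,"ty":0.004,"tx":0.004},
    {"tz":-0.035,"ty":0.004,"tx":0.004},
    {"tz":-0.035,"ty":0.004,"tx":0.004},
    {"tz":-0.035,"ty":0.004,"tx":0.004},
    {"tz":-0.035,"ty":0.004,"tx":0.004},
    {"tz":-0.035,"ty":0.004,"tx":0.004},
    {"tz":-0.035,"ty":0.004,"tx":0.004},
    {"tz":-0.035,"ty":0.004,"tx":0.004},
    {"tz":-0.035,"ty":0.004,"tx":0.004},
    {"tz":-0.035,"ty":0.004,"tx":0.004},
    {"tz":-0.035,"ty":0.004,"tx":0.004},
    {"tz":-0.035,"ty":0.004,"tx":0.004},
    {"tz":-0.035,"ty":0.004,"tx":0.004},
    {"tz":-0.035,"ty":0.004,"tx":0.004},
    {"tz":-0.035,"ty":0.004,"tx":0.004},
    {"tz":-0.035,"ty":0.004,"tx":0.004},
    {"tz":-0.02,"ty":0.002,"tx":0.004},
    {"tz":-0.01},
    {}
  ]
}}

```text
invalid input at $.targets[0]: expected keys tx, ty, tz, twist, gripper
```

```bash
cat >> h.py <<'E'
def cap(c,fn):
    d=optics.capture(c); cv2.imwrite("pics/"+fn,d["pixels"]); np.savez(f"{c}.npz",**{k:v for k,v in d.items() if k!="pixels"}); return d
E
python3 - <<'E'
from h import *
o,R=st(); cap("wrist","w1.png")
print(rel(R,np.array(o["tool_pos"]),[-103,0,110]))
for n in ["flap_press","flap_hinge"]:
  for r in landmark_of("wrist",n)[:2]: print(n,np.round(r["position"],1),round(r["conf"],2))
print(proj("wrist",toW(POSE,[[-53,0,60],[20,0,60],[20,62,60],[20,-62,60],[-65,-62,60],[-65,62,60],[-90,105,60],[90,105,60],[90,-105,60],[-90,-105,60]])).round(1))
E
```

```text
t 0.75 tcp [ 220.3 -611.5  231.3] unit xy [-173.  -592.3] F [ 0.8  0.2 -0. ] open 1.0
tool axes (cols)
 [[ 0.     0.339 -0.941]
 [-0.    -0.941 -0.339]
 [-1.     0.     0.   ]]
angle tool y to unit x -0.9620315914288919 q7 -0.06
[ 121.29301739 -445.8648865  -396.08067201]
[[-246.6 -397.5]
 [-234.9 -536.1]
 [-345.4 -630.1]
 [-135.3 -451.4]
 [-157.  -306.9]
 [-348.7 -453.8]
 [-423.  -463.1]
 [-434.5 -893.3]
 [ -45.9 -529.7]
 [-105.3 -226.4]]
```

View pics/w1.png

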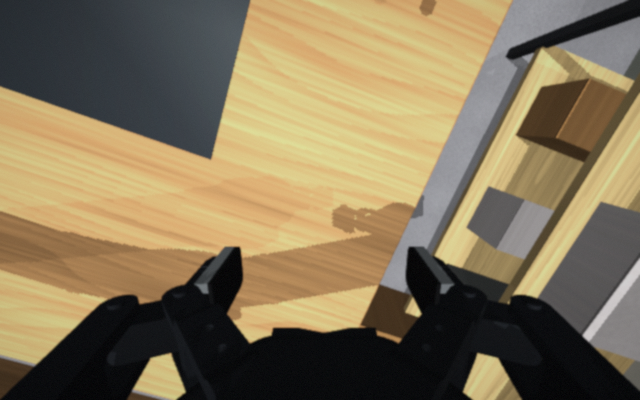

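All keys are needed in every row.

Emit:
{"method": "jog_arm", "body": {
  "targets": [
    {"tx":0,"ty":0,"tz":0,"twist":-0.1375,"gripper":0},
    {"tx":0,"ty":0,"tz":0,"twist":-0.1375,"gripper":0},
    {"tx":0,"ty":0,"tz":0,"twist":-0.1375,"gripper":0},
    {"tx":0,"ty":0,"tz":0,"twist":-0.1375,"gripper":0},
    {"tx":0,"ty":0,"tz":0,"twist":-0.1375,"gripper":0},
    {"tx":0,"ty":0,"tz":0,"twist":-0.1375,"gripper":0},
    {"tx":0,"ty":0,"tz":0,"twist":-0.1375,"gripper":0},
    {"tx":0,"ty":0,"tz":0,"twist":0,"gripper":0}
  ]
}}

```text
time_s: 1.7
tool_pos: [220.2, -611.6, 231.2]
eef_rot: [0.43, 0.561, 0.43, -0.561]
force: [-0.8, 0.1, -0.1]
opening: 0.999
```

Emit:
{"method": "jog_arm", "body": {
  "targets": [
    {"tx":0.002,"ty":0.004,"tz":-0.012,"twist":0,"gripper":0},
    {"tx":0.004,"ty":0.004,"tz":-0.025,"twist":0,"gripper":0},
    {"tx":0.004,"ty":0.004,"tz":-0.035,"twist":0,"gripper":0},
    {"tx":0.004,"ty":0.004,"tz":-0.035,"twist":0,"gripper":0},
    {"tx":0.004,"ty":0.004,"tz":-0.035,"twist":0,"gripper":0},
    {"tx":0.004,"ty":0.004,"tz":-0.035,"twist":0,"gripper":0},
    {"tx":0.004,"ty":0.004,"tz":-0.035,"twist":0,"gripper":0},
    {"tx":0.004,"ty":0.004,"tz":-0.035,"twist":0,"gripper":0},
    {"tx":0.004,"ty":0.004,"tz":-0.035,"twist":0,"gripper":0},
    {"tx":0.004,"ty":0.004,"tz":-0.035,"twist":0,"gripper":0},
    {"tx":0.004,"ty":0.004,"tz":-0.035,"twist":0,"gripper":0},
    {"tx":0.004,"ty":0.004,"tz":-0.035,"twist":0,"gripper":0},
    {"tx":0.004,"ty":0.004,"tz":-0.035,"twist":0,"gripper":0},
    {"tx":0.004,"ty":0.004,"tz":-0.035,"twist":0,"gripper":0},
    {"tx":0.004,"ty":0.004,"tz":-0.035,"twist":0,"gripper":0},
    {"tx":0.004,"ty":0.004,"tz":-0.035,"twist":0,"gripper":0},
    {"tx":0.004,"ty":0.004,"tz":-0.035,"twist":0,"gripper":0},
    {"tx":0.004,"ty":0.002,"tz":-0.02,"twist":0,"gripper":0},
    {"tx":0,"ty":0,"tz":-0.01,"twist":0,"gripper":0},
    {"tx":0,"ty":0,"tz":0,"twist":0,"gripper":0}
  ]
}}

```text
time_s: 3.7
tool_pos: [441.4, -56.6, 161.3]
eef_rot: [-0.431, -0.561, -0.431, 0.561]
force: [0.5, -1.1, 0.9]
opening: 1.0
```

Run:
```python
from h import *
o,R=st(); cap("wrist","w2.png")
print(rel(R,np.array(o["tool_pos"]),[-103,0,110]))
for n in ["flap_press","flap_hinge"]:
  for r in landmark_of("wrist",n)[:2]: print(n,np.round(r["position"],1),round(r["conf"],2))
print(proj("wrist",toW(POSE,[[-53,0,60],[20,0,60],[20,62,60],[20,-62,60],[-65,-62,60],[-65,62,60],[-90,105,60],[90,105,60],[90,-105,60],[-90,-105,60]])).round(1))
```

```text
t 3.7 tcp [441.4 -56.6 161.3] unit xy [-103.8    1.1] F [ 0.5 -1.1  0.9] open 1.0
tool axes (cols)
 [[-0.     0.966 -0.258]
 [ 0.    -0.258 -0.966]
 [-1.    -0.    -0.   ]]
angle tool y to unit x 0.0020067437621786787 q7 -0.39
[51.3379731   0.76396653  1.11375905]
flap_press [381.7 204.5] 0.58
flap_hinge [461.  204.5] 0.68
flap_hinge [383.5 205.7] 0.3
[[378.2 203.6]
 [457.5 203.8]
 [467.2 134.5]
 [449.1 264.4]
 [362.5 264.3]
 [368.3 134.3]
 [340.1  80.1]
 [560.4  80.5]
 [512.1 302.3]
 [336.4 302. ]]
```

View pics/w2.png

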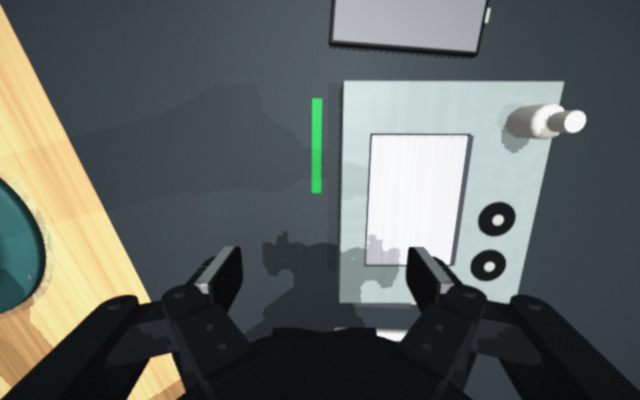

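Run:
```python
from h import *
o=robot.get_obs();R=toolR(o);p=np.array(o["tool_pos"])
for dx in (-13,-10,-30):
 for z in (-11,11):
  print(dx,z,[proj("wrist",p+R@np.array([dx,y,z])).round(0).tolist()[0] for y in (42.5,50,57)])
```

```text
-13 -11 [[406.0, 248.0], [421.0, 248.0], [435.0, 248.0]]
-13 11 [[403.0, 286.0], [417.0, 286.0], [430.0, 286.0]]
-10 -11 [[405.0, 246.0], [419.0, 246.0], [432.0, 246.0]]
-10 11 [[401.0, 283.0], [415.0, 283.0], [428.0, 283.0]]
-30 -11 [[417.0, 264.0], [434.0, 264.0], [449.0, 264.0]]
-30 11 [[413.0, 306.0], [428.0, 306.0], [443.0, 306.0]]
```

Emit:
{"method": "jog_arm", "body": {
  "targets": [
    {"tx":0.01,"ty":0.003,"tz":0.001,"twist":0,"gripper":0},
    {"tx":0.02,"ty":0,"tz":0,"twist":0,"gripper":0},
    {"tx":0.025,"ty":0,"tz":0,"twist":0,"gripper":0},
    {"tx":0.025,"ty":0,"tz":0,"twist":0,"gripper":0},
    {"tx":0.018,"ty":0,"tz":0,"twist":0,"gripper":0},
    {"tx":0.01,"ty":0,"tz":0,"twist":0,"gripper":0},
    {"tx":0.003,"ty":0,"tz":0,"twist":0,"gripper":0},
    {"tx":0.001,"ty":0,"tz":0,"twist":0,"gripper":0},
    {"tx":0.001,"ty":0,"tz":0,"twist":0,"gripper":0},
    {"tx":0.001,"ty":0,"tz":0,"twist":0,"gripper":0},
    {"tx":0.001,"ty":0,"tz":0,"twist":0,"gripper":0}
  ]
}}

```text
time_s: 4.95
tool_pos: [444.7, -59.9, 46.8]
eef_rot: [0.431, 0.561, 0.43, -0.561]
force: [-0.7, -0.3, 4.1]
opening: 1.003
```

Emit:
{"method": "jog_arm", "body": {
  "targets": [
    {"tx":0.001,"ty":0,"tz":0,"twist":0,"gripper":0},
    {"tx":0.001,"ty":0,"tz":0,"twist":0,"gripper":0},
    {"tx":0.001,"ty":0,"tz":0,"twist":0,"gripper":0}
  ]
}}

```text
time_s: 5.25
tool_pos: [444.7, -59.9, 43.7]
eef_rot: [0.431, 0.561, 0.43, -0.561]
force: [-0.4, -0.2, 6.1]
opening: 1.0
```

Emit:
{"method": "jog_arm", "body": {
  "targets": [
    {"tx":0.001,"ty":0,"tz":0,"twist":0,"gripper":0},
    {"tx":0.001,"ty":0,"tz":0,"twist":0,"gripper":0},
    {"tx":0.001,"ty":0,"tz":0,"twist":0,"gripper":0}
  ]
}}

```text
time_s: 5.55
tool_pos: [444.9, -60.0, 40.8]
eef_rot: [0.431, 0.561, 0.43, -0.561]
force: [-0.1, -0.2, 6.8]
opening: 0.999
```

Emit:
{"method": "jog_arm", "body": {
  "targets": [
    {"tx":0.001,"ty":0,"tz":0,"twist":0,"gripper":0}
  ]
}}

```text
time_s: 5.65
tool_pos: [445.0, -59.9, 40.3]
eef_rot: [0.431, 0.561, 0.43, -0.561]
force: [-7.1, -0.4, 24.4]
opening: 1.003
```

At the stop. Now lift and back away.

Emit:
{"method": "jog_arm", "body": {
  "targets": [
    {"tx":-0.005,"ty":0,"tz":0,"twist":0,"gripper":0},
    {"tx":-0.015,"ty":-0.01,"tz":0,"twist":0,"gripper":0},
    {"tx":-0.025,"ty":-0.02,"tz":0,"twist":0,"gripper":0},
    {"tx":-0.025,"ty":-0.01,"tz":0,"twist":0,"gripper":0},
    {"tx":-0.025,"ty":0,"tz":0,"twist":0,"gripper":0},
    {"tx":-0.02,"ty":0,"tz":0,"twist":0,"gripper":0},
    {"tx":-0.01,"ty":0,"tz":0,"twist":0,"gripper":0},
    {"tx":0,"ty":0,"tz":0,"twist":0,"gripper":0},
    {"tx":0,"ty":0,"tz":0,"twist":0,"gripper":0},
    {"tx":0,"ty":0,"tz":0,"twist":0,"gripper":0},
    {"tx":0,"ty":0,"tz":0,"twist":0,"gripper":0},
    {"tx":0,"ty":0,"tz":0,"twist":0,"gripper":0},
    {"tx":0,"ty":0,"tz":0,"twist":0,"gripper":0},
    {"tx":0,"ty":0,"tz":0,"twist":0,"gripper":0},
    {"tx":0,"ty":0,"tz":0,"twist":0,"gripper":0},
    {"tx":0,"ty":0,"tz":0,"twist":0,"gripper":0}
  ]
}}

```text
time_s: 7.25
tool_pos: [405.5, -49.4, 164.3]
eef_rot: [-0.43, -0.561, -0.43, 0.561]
force: [-0.8, -0.5, 0.7]
opening: 1.0
```

Run:
```python
from h import *
o,R=st()
for c in ("wrist","scene","top"):
  d=cap(c,c+"3.png")
  for n in ["reset_top","test_top","flap_press","flap_hinge"]:
    for r in landmark_of(c,n)[:2]: print(c,n,np.round(r["position"],1),round(r["conf"],2))
  print(c,proj(c,toW(POSE+[2,0,0],[[-42,28,46],[-42,-28,46]])).round(1).tolist())
a=cv2.imread("pics/scene3.png"); b=cv2.resize(a[100:250,220:400],None,fx=4,fy=4,interpolation=cv2.INTER_CUBIC); cv2.imwrite("pics/scene3c.png",b)
```

```text
t 7.25 tcp [405.5 -49.4 164.3] unit xy [-140.2   -1.3] F [-0.8 -0.5  0.7] open 1.0
tool axes (cols)
 [[-0.     0.966 -0.26 ]
 [-0.    -0.26  -0.966]
 [-1.    -0.     0.   ]]
angle tool y to unit x 0.0004172773156823174 q7 -0.37
wrist reset_top [426.1 221.1] 0.94
wrist test_top [428.8 167.6] 0.77
wrist test_top [560.8 116.2] 0.54
wrist flap_press [500.9 224.5] 0.67
wrist flap_hinge [501.2 198.3] 0.84
wrist flap_hinge [412.6 326.7] 0.28
wrist [[428.6, 167.3], [422.9, 222.8]]
scene reset_top [310.1 160.4] 0.57
scene test_top [317.  170.4] 0.39
scene flap_press [302.7 142.5] 0.56
scene flap_press [330.9 248.2] 0.43
scene flap_hinge [292.1 161.8] 0.72
scene [[315.4, 169.7], [310.4, 158.7]]
top reset_top [385.2 208.7] 0.58
top reset_top [391.4 228.6] 0.39
top test_top [369.6 223.8] 0.42
top flap_press [390.1 217. ] 0.82
top flap_hinge [386.5 205.3] 0.68
top flap_hinge [385.5 212.8] 0.29
top [[369.2, 223.1], [390.9, 229.6]]
```

View pics/wrist3.png

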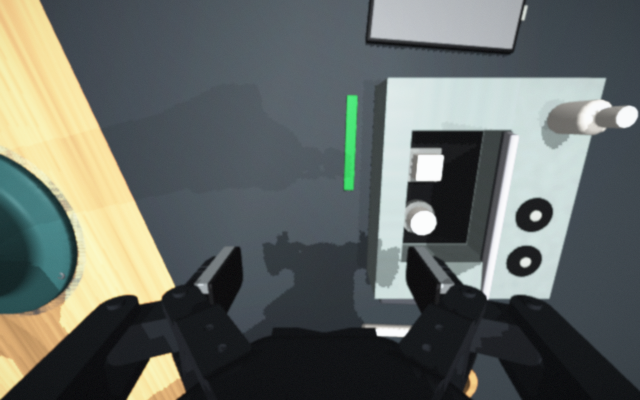

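View pics/scene3c.png

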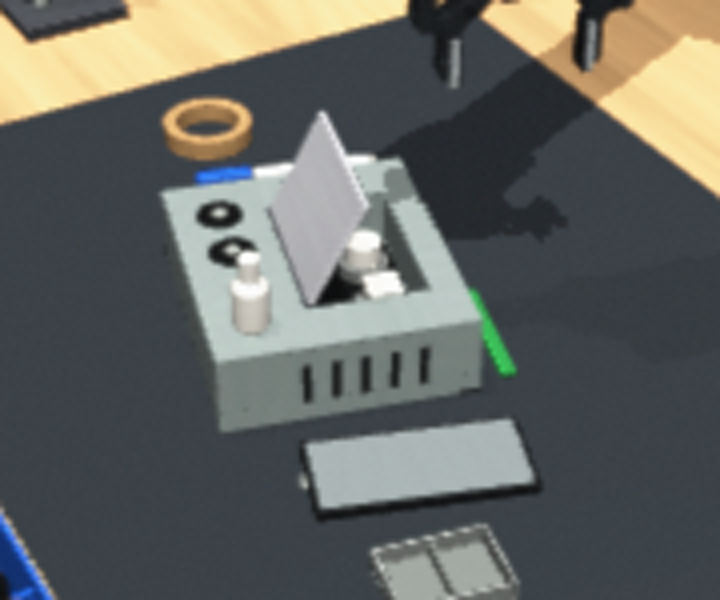

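Run:
```python
from h import *
o=robot.get_obs();R=toolR(o);p=np.array(o["tool_pos"])
for dx in (-30,-50,-70,-90,-110):
  print(dx,[(y,z,proj("wrist",p+R@np.array([dx,y,z])).round(0).tolist()[0]) for y in (57,65,75) for z in (-11,)])
a=cv2.imread("pics/scene3.png"); b=cv2.resize(a[0:150,280:420],None,fx=4,fy=4,interpolation=cv2.INTER_CUBIC); cv2.imwrite("pics/scene3d.png",b)
for dx in (-13,-30,-50,-70,-90,-110):
  print(dx,[(y,((proj("scene",p+R@np.array([dx,y,0]))-[280,0])*4).round(0).tolist()[0]) for y in (42,57,65,75)])
```

```text
-30 [(57, -11, [449.0, 259.0]), (65, -11, [466.0, 259.0]), (75, -11, [489.0, 259.0])]
-50 [(57, -11, [472.0, 284.0]), (65, -11, [493.0, 284.0]), (75, -11, [519.0, 284.0])]
-70 [(57, -11, [505.0, 319.0]), (65, -11, [530.0, 319.0]), (75, -11, [563.0, 319.0])]
-90 [(57, -11, [557.0, 376.0]), (65, -11, [590.0, 376.0]), (75, -11, [632.0, 376.0])]
-110 [(57, -11, [652.0, 479.0]), (65, -11, [698.0, 479.0]), (75, -11, [757.0, 479.0])]
-13 [(42, [215.0, 479.0]), (57, [193.0, 482.0]), (65, [182.0, 484.0]), (75, [167.0, 486.0])]
-30 [(42, [216.0, 456.0]), (57, [194.0, 459.0]), (65, [182.0, 461.0]), (75, [167.0, 463.0])]
-50 [(42, [216.0, 429.0]), (57, [194.0, 432.0]), (65, [183.0, 433.0]), (75, [168.0, 435.0])]
-70 [(42, [217.0, 401.0]), (57, [195.0, 404.0]), (65, [183.0, 405.0]), (75, [168.0, 407.0])]
-90 [(42, [218.0, 372.0]), (57, [196.0, 375.0]), (65, [184.0, 376.0]), (75, [168.0, 378.0])]
-110 [(42, [219.0, 343.0]), (57, [196.0, 346.0]), (65, [184.0, 347.0]), (75, [169.0, 349.0])]
```

View pics/scene3d.png

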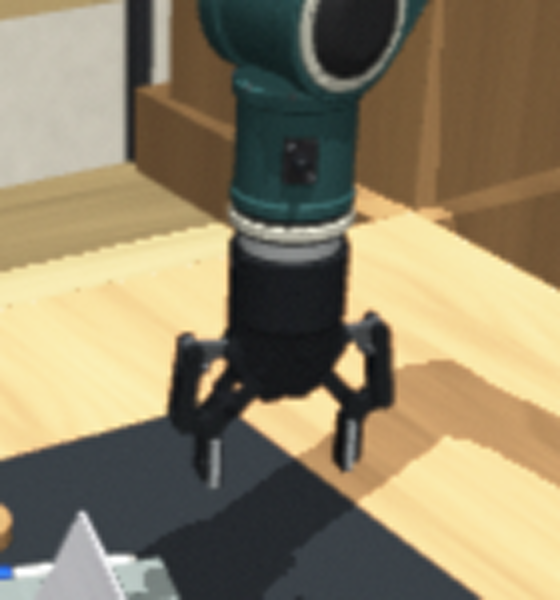

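Flap is open. The round button is on the right, at wrist pixel ~(423,221); the square one is at (429,167). I'll press the round one with the rear finger, keeping the gripper body in front of the flap.

Emit:
{"method": "jog_arm", "body": {
  "targets": [
    {"tx":0.005,"ty":0.011,"tz":0.007,"twist":0,"gripper":0},
    {"tx":0.01,"ty":0.015,"tz":0.01,"twist":0,"gripper":0},
    {"tx":0.015,"ty":0.012,"tz":0.007,"twist":0,"gripper":0},
    {"tx":0.02,"ty":0.006,"tz":0.003,"twist":0,"gripper":0},
    {"tx":0.02,"ty":0,"tz":0,"twist":0,"gripper":0},
    {"tx":0.015,"ty":0,"tz":0,"twist":0,"gripper":0},
    {"tx":0.005,"ty":0,"tz":0,"twist":0,"gripper":0},
    {"tx":0,"ty":0,"tz":0,"twist":0,"gripper":0}
  ]
}}

```text
time_s: 8.8
tool_pos: [440.9, -87.1, 73.5]
eef_rot: [-0.43, -0.561, -0.431, 0.562]
force: [-1.3, 0.4, 1.0]
opening: 1.0
```

Run:
```python
from h import *
o,R=st(); cap("wrist","w4.png")
p=np.array(o["tool_pos"])
print(rel(R,p,[-96,-28,33]))
```

```text
t 8.8 tcp [440.9 -87.1  73.5] unit xy [-96.3 -28.5] F [-1.3  0.4  1. ] open 1.0
tool axes (cols)
 [[-0.002  0.966 -0.26 ]
 [ 0.    -0.26  -0.966]
 [-1.    -0.002 -0.   ]]
angle tool y to unit x 0.00020274364489745737 q7 -0.44
[40.46297789  0.37169016 -0.53388613]
```

View pics/w4.png

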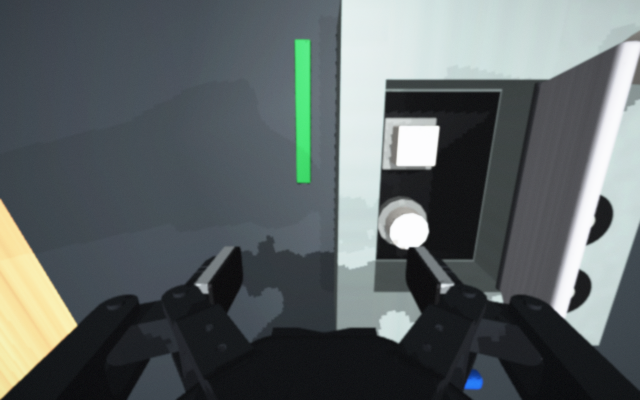

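Run:
```python
from h import *
for s in (0,2):
  print(proj("wrist",toW(POSE+[s,0,0],[[-42,-28,46],[-42+13,-28,46],[-42,-28+13,46],[-46,-28,46],[-66,-63.5,60]])).round(1).tolist())
```

```text
[[405.0, 232.3], [424.7, 232.3], [406.6, 213.6], [399.0, 232.3], [369.6, 291.6]]
[[408.0, 231.6], [427.7, 231.6], [409.7, 212.9], [402.0, 231.6], [372.6, 290.9]]
```

Emit:
{"method": "jog_arm", "body": {
  "targets": [
    {"tx":0.01,"ty":0,"tz":0,"twist":0,"gripper":0},
    {"tx":0.012,"ty":0,"tz":0,"twist":0,"gripper":0},
    {"tx":0.01,"ty":0,"tz":0,"twist":0,"gripper":0},
    {"tx":0.005,"ty":0,"tz":0,"twist":0,"gripper":0},
    {"tx":0.002,"ty":0,"tz":0,"twist":0,"gripper":0},
    {"tx":0.001,"ty":0,"tz":0,"twist":0,"gripper":0},
    {"tx":0.001,"ty":0,"tz":0,"twist":0,"gripper":0},
    {"tx":0.001,"ty":0,"tz":0,"twist":0,"gripper":0}
  ]
}}

```text
time_s: 9.65
tool_pos: [441.3, -86.9, 32.4]
eef_rot: [0.43, 0.561, 0.43, -0.561]
force: [-0.5, 0.1, 0.1]
opening: 0.998
```

Emit:
{"method": "jog_arm", "body": {
  "targets": [
    {"tx":0.001,"ty":0,"tz":0,"twist":0,"gripper":0},
    {"tx":0.001,"ty":0,"tz":0,"twist":0,"gripper":0},
    {"tx":0.001,"ty":0,"tz":0,"twist":0,"gripper":0}
  ]
}}

```text
time_s: 9.95
tool_pos: [441.2, -86.9, 29.4]
eef_rot: [0.43, 0.561, 0.43, -0.561]
force: [0.0, 0.4, 2.7]
opening: 1.004
```

Emit:
{"method": "jog_arm", "body": {
  "targets": [
    {"tx":0.001,"ty":0,"tz":0,"twist":0,"gripper":0},
    {"tx":0.001,"ty":0,"tz":0,"twist":0,"gripper":0}
  ]
}}

```text
time_s: 10.15
tool_pos: [441.2, -86.9, 27.3]
eef_rot: [0.43, 0.561, 0.43, -0.561]
force: [-0.1, 0.3, 2.4]
opening: 0.996
```

Emit:
{"method": "jog_arm", "body": {
  "targets": [
    {"tx":0.001,"ty":0,"tz":0,"twist":0,"gripper":0},
    {"tx":0.001,"ty":0,"tz":0,"twist":0,"gripper":0}
  ]
}}

```text
time_s: 10.35
tool_pos: [441.3, -86.9, 25.5]
eef_rot: [0.43, 0.561, 0.43, -0.561]
force: [-4.7, 0.2, 16.0]
opening: 1.002
```

Emit:
{"method": "jog_arm", "body": {
  "targets": [
    {"tx":0.001,"ty":0,"tz":0,"twist":0,"gripper":0}
  ]
}}

```text
time_s: 10.45
tool_pos: [441.4, -87.0, 25.2]
eef_rot: [-0.431, -0.561, -0.43, 0.561]
force: [-8.0, 0.4, 25.2]
opening: 0.999
```

Bottomed at 25 N. Lift straight out and look.

Emit:
{"method": "jog_arm", "body": {
  "targets": [
    {"tx":-0.005,"ty":0,"tz":0,"twist":0,"gripper":0},
    {"tx":-0.015,"ty":0,"tz":0,"twist":0,"gripper":0},
    {"tx":-0.025,"ty":0,"tz":0,"twist":0,"gripper":0},
    {"tx":-0.025,"ty":0,"tz":0,"twist":0,"gripper":0},
    {"tx":-0.025,"ty":0,"tz":0,"twist":0,"gripper":0},
    {"tx":-0.02,"ty":0,"tz":0,"twist":0,"gripper":0},
    {"tx":-0.015,"ty":0,"tz":0,"twist":0,"gripper":0},
    {"tx":-0.005,"ty":0,"tz":0,"twist":0,"gripper":0},
    {"tx":0,"ty":0,"tz":0,"twist":0,"gripper":0}
  ]
}}

```text
time_s: 11.35
tool_pos: [441.1, -87.0, 159.5]
eef_rot: [0.43, 0.561, 0.43, -0.561]
force: [-0.0, 0.8, -0.9]
opening: 0.996
```

Run:
```python
from h import *
o,R=st(); cap("wrist","w5.png")
for n in ["reset_top","test_top"]:
    for r in landmark_of("wrist",n)[:1]: print(n,np.round(r["position"],1),round(r["conf"],2))
P=POSE+[2,0,0]
print("reset z46/39",proj("wrist",toW(P,[[-42,-28,46],[-42,-28,39],[-42,28,46],[-42,28,39]])).round(1).tolist())
for th in (1.0,1.1,1.2,1.3): print(th,proj("wrist",toW(P,[[20-85*np.cos(th),62,60+85*np.sin(th)],[20-85*np.cos(th),-62,60+85*np.sin(th)]])).round(0).tolist())
```

```text
t 11.35 tcp [441.1 -87.  159.5] unit xy [-96.1 -28.4] F [-0.   0.8 -0.9] open 1.0
tool axes (cols)
 [[ 0.001  0.966 -0.26 ]
 [-0.    -0.26  -0.966]
 [-1.     0.001  0.   ]]
angle tool y to unit x 0.0001651970863701699 q7 -0.33
reset_top [382.5 198.8] 0.85
test_top [386.8 138.4] 0.76
reset z46/39 [[381.3, 198.0], [379.9, 196.1], [384.8, 138.2], [383.2, 137.8]]
1.0 [[448.0, 85.0], [426.0, 277.0]]
1.1 [[465.0, 84.0], [439.0, 280.0]]
1.2 [[482.0, 83.0], [453.0, 283.0]]
1.3 [[500.0, 82.0], [467.0, 285.0]]
```

View pics/w5.png

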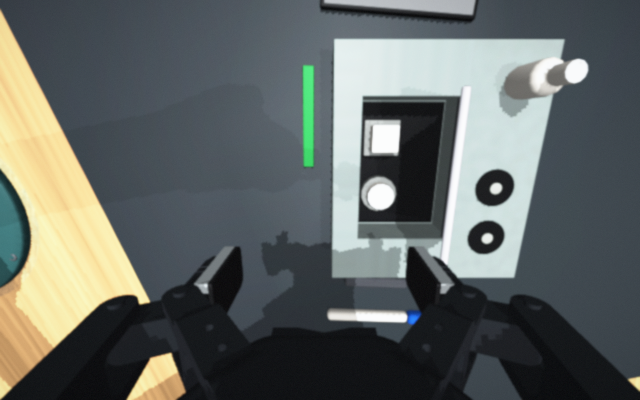

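Reset looks in: its cap at (379,195) sits close to its collar, and the test button at (385,138) is untouched. Flap edge is at ~1.1 rad. Next I move the finger behind the flap's upper edge, mid-width.

Emit:
{"method": "jog_arm", "body": {
  "targets": [
    {"tx":0,"ty":0.008,"tz":-0.006,"twist":0,"gripper":0},
    {"tx":0,"ty":0.015,"tz":-0.01,"twist":0,"gripper":0},
    {"tx":0,"ty":0.012,"tz":-0.008,"twist":0,"gripper":0},
    {"tx":0,"ty":0.008,"tz":-0.004,"twist":0,"gripper":0},
    {"tx":0.012,"ty":0,"tz":0,"twist":0,"gripper":0},
    {"tx":0.01,"ty":0,"tz":0,"twist":0,"gripper":0},
    {"tx":0.005,"ty":0,"tz":0,"twist":0,"gripper":0},
    {"tx":0,"ty":0,"tz":0,"twist":0,"gripper":0}
  ]
}}

```text
time_s: 12.3
tool_pos: [488.4, -71.1, 130.9]
eef_rot: [-0.429, -0.56, -0.431, 0.562]
force: [-0.1, -1.1, 1.2]
opening: 1.002
```

Run:
```python
from h import *
o,R=st(); cap("wrist","w6.png")
cap("scene","s6.png");a=cv2.imread("pics/s6.png"); b=cv2.resize(a[60:210,220:400],None,fx=4,fy=4,interpolation=cv2.INTER_CUBIC); cv2.imwrite("pics/s6c.png",b)
```

```text
t 12.3 tcp [488.4 -71.1 130.9] unit xy [-54.6  -0.7] F [-0.1 -1.1  1.2] open 1.0
tool axes (cols)
 [[-0.003  0.966 -0.26 ]
 [ 0.    -0.26  -0.966]
 [-1.    -0.003  0.   ]]
angle tool y to unit x 0.00020933603362171258 q7 -0.43
```

View pics/w6.png

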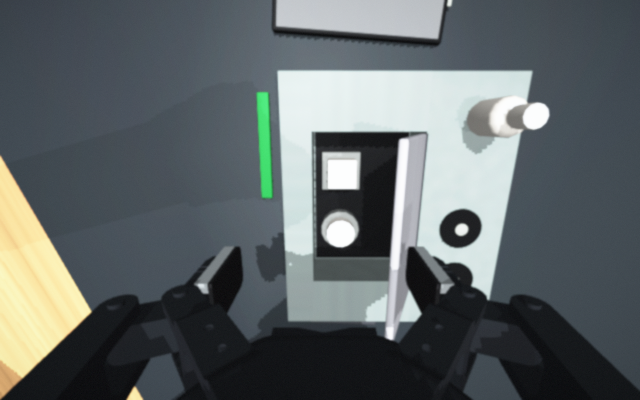

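View pics/s6c.png

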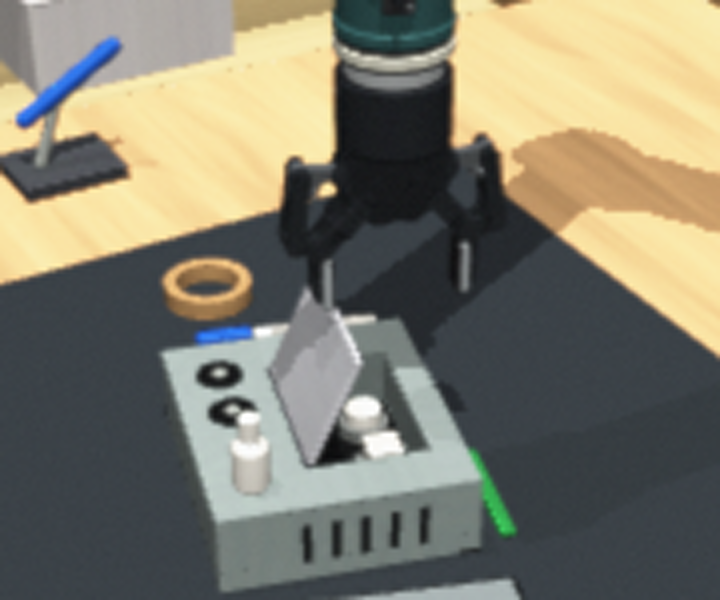

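Emit:
{"method": "jog_arm", "body": {
  "targets": [
    {"tx":0.008,"ty":0.001,"tz":0,"twist":0,"gripper":0},
    {"tx":0.007,"ty":0,"tz":0,"twist":0,"gripper":0},
    {"tx":0.004,"ty":-0.003,"tz":0,"twist":0,"gripper":0},
    {"tx":0.004,"ty":-0.006,"tz":0,"twist":0,"gripper":0},
    {"tx":0.005,"ty":-0.006,"tz":0,"twist":0,"gripper":0},
    {"tx":0.005,"ty":-0.006,"tz":0,"twist":0,"gripper":0},
    {"tx":0.005,"ty":-0.005,"tz":0,"twist":0,"gripper":0}
  ]
}}

```text
time_s: 13.1
tool_pos: [466.0, -64.6, 94.2]
eef_rot: [0.431, 0.562, 0.43, -0.561]
force: [4.3, -0.7, 1.8]
opening: 0.999
```

Run:
```python
from h import *
o,R=st(); cap("wrist","w7.png")
cap("scene","s7.png");a=cv2.imread("pics/s7.png"); b=cv2.resize(a[60:210,220:400],None,fx=4,fy=4,interpolation=cv2.INTER_CUBIC); cv2.imwrite("pics/s7c.png",b)
```

```text
t 13.1 tcp [466.  -64.6  94.2] unit xy [-77.9  -0.2] F [ 4.3 -0.7  1.8] open 1.0
tool axes (cols)
 [[ 0.002  0.966 -0.26 ]
 [-0.    -0.26  -0.966]
 [-1.     0.002 -0.   ]]
angle tool y to unit x 0.00044221868870483554 q7 -0.48
```

View pics/s7c.png

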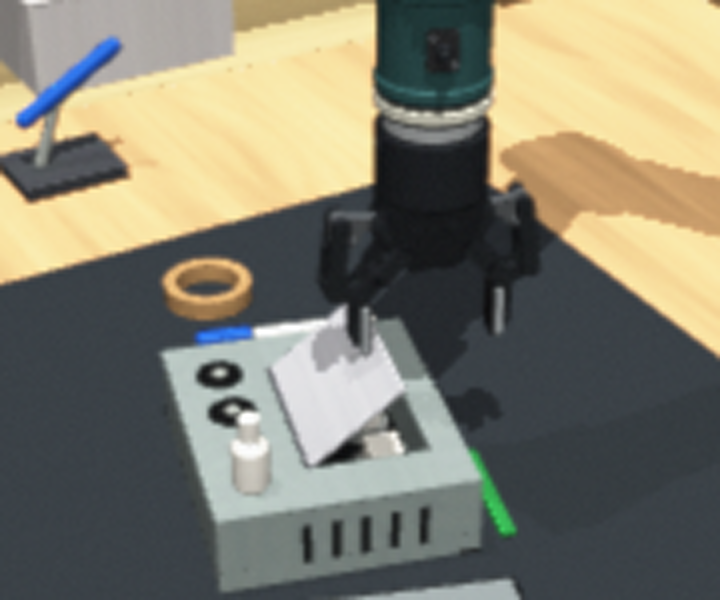

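Emit:
{"method": "jog_arm", "body": {
  "targets": [
    {"tx":0.006,"ty":-0.005,"tz":0,"twist":0,"gripper":0},
    {"tx":0.006,"ty":-0.004,"tz":0,"twist":0,"gripper":0},
    {"tx":0.007,"ty":-0.003,"tz":0,"twist":0,"gripper":0},
    {"tx":0.006,"ty":-0.003,"tz":0,"twist":0,"gripper":0},
    {"tx":0.005,"ty":-0.002,"tz":0,"twist":0,"gripper":0},
    {"tx":0.005,"ty":-0.002,"tz":0,"twist":0,"gripper":0},
    {"tx":0.005,"ty":-0.001,"tz":0,"twist":0,"gripper":0},
    {"tx":0.004,"ty":-0.001,"tz":0,"twist":0,"gripper":0},
    {"tx":0.002,"ty":0,"tz":0,"twist":0,"gripper":0},
    {"tx":0.001,"ty":0,"tz":0,"twist":0,"gripper":0}
  ]
}}

```text
time_s: 14.2
tool_pos: [444.9, -58.8, 46.9]
eef_rot: [-0.43, -0.561, -0.431, 0.561]
force: [2.9, -0.2, 5.0]
opening: 1.001
```

Run:
```python
from h import *
o,R=st(); cap("wrist","w8.png")
```

```text
t 14.2 tcp [444.9 -58.8  46.9] unit xy [-99.8  -0.2] F [ 2.9 -0.2  5. ] open 1.0
tool axes (cols)
 [[-0.001  0.966 -0.259]
 [ 0.    -0.259 -0.966]
 [-1.    -0.001  0.   ]]
angle tool y to unit x 0.0006969950244669443 q7 -0.56
```

View pics/w8.png

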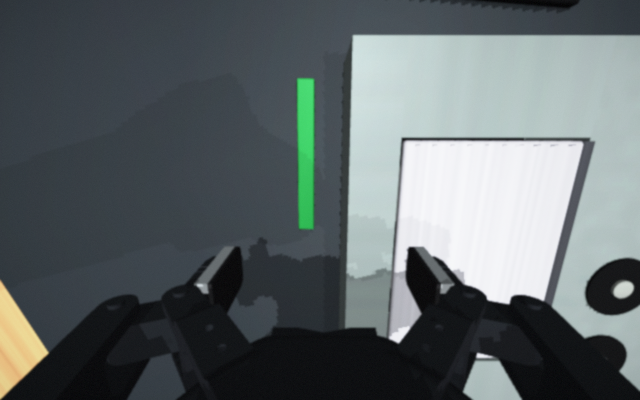

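Flap is flush under the finger; now press to the stop.

Emit:
{"method": "jog_arm", "body": {
  "targets": [
    {"tx":0.001,"ty":0,"tz":0,"twist":0,"gripper":0},
    {"tx":0.001,"ty":0,"tz":0,"twist":0,"gripper":0},
    {"tx":0.001,"ty":0,"tz":0,"twist":0,"gripper":0},
    {"tx":0.001,"ty":0,"tz":0,"twist":0,"gripper":0},
    {"tx":0.001,"ty":0,"tz":0,"twist":0,"gripper":0},
    {"tx":0.001,"ty":0,"tz":0,"twist":0,"gripper":0}
  ]
}}

```text
time_s: 14.85
tool_pos: [445.2, -58.9, 41.2]
eef_rot: [-0.43, -0.561, -0.43, 0.561]
force: [1.3, 0.6, 4.9]
opening: 1.001
```

Emit:
{"method": "jog_arm", "body": {
  "targets": [
    {"tx":0.001,"ty":0,"tz":0,"twist":0,"gripper":0}
  ]
}}

```text
time_s: 14.95
tool_pos: [445.3, -58.9, 40.5]
eef_rot: [-0.43, -0.561, -0.43, 0.561]
force: [-3.2, 0.8, 19.8]
opening: 1.001
```

Emit:
{"method": "jog_arm", "body": {
  "targets": [
    {"tx":-0.002,"ty":0,"tz":0,"twist":0,"gripper":0},
    {"tx":-0.004,"ty":0,"tz":0,"twist":0,"gripper":0},
    {"tx":-0.01,"ty":0,"tz":0,"twist":0,"gripper":0},
    {"tx":-0.02,"ty":0,"tz":0,"twist":0,"gripper":0},
    {"tx":-0.03,"ty":-0.01,"tz":0,"twist":0,"gripper":0},
    {"tx":-0.03,"ty":-0.015,"tz":0,"twist":0,"gripper":0},
    {"tx":-0.02,"ty":-0.01,"tz":0,"twist":0,"gripper":0},
    {"tx":0,"ty":0,"tz":0,"twist":0,"gripper":0},
    {"tx":0,"ty":0,"tz":0,"twist":0,"gripper":0},
    {"tx":0,"ty":0,"tz":0,"twist":0,"gripper":0}
  ]
}}

```text
time_s: 15.95
tool_pos: [410.9, -50.2, 155.4]
eef_rot: [-0.43, -0.561, -0.431, 0.562]
force: [1.2, -0.4, -0.2]
opening: 0.999
```

Run:
```python
from h import *
o,R=st(); cap("wrist","w9.png")
cap("scene","s9.png");cap("top","t9.png")
a=cv2.imread("pics/s9.png"); b=cv2.imread("pics/scene0.png")
cv2.imwrite("pics/s9c.png",cv2.resize(np.hstack([a[110:260,230:360],b[110:260,230:360]]),None,fx=3,fy=3,interpolation=cv2.INTER_CUBIC))
```

```text
t 15.95 tcp [410.9 -50.2 155.4] unit xy [-134.9   -0.7] F [ 1.2 -0.4 -0.2] open 1.0
tool axes (cols)
 [[-0.002  0.966 -0.26 ]
 [ 0.    -0.26  -0.966]
 [-1.    -0.002  0.   ]]
angle tool y to unit x -0.00010182226015984034 q7 -0.4
```

View pics/w9.png

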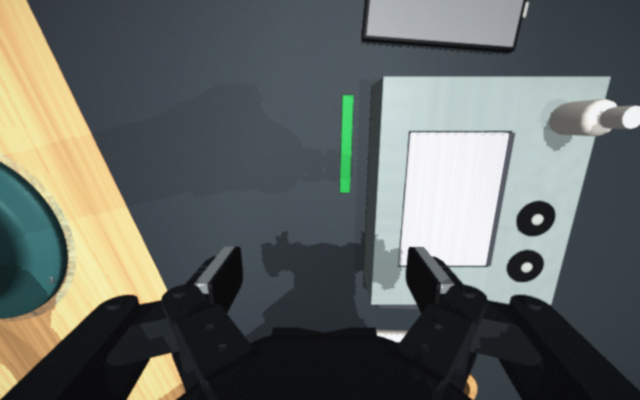

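View pics/s9c.png

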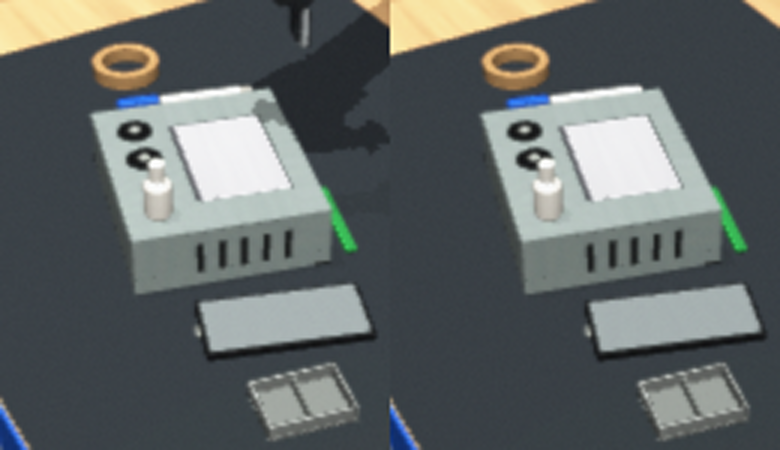

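The flap is shut and flush, and everything else matches the first picture. I'll check once more that it stays shut, then hand in.

Emit:
{"method": "jog_arm", "body": {
  "targets": [
    {"tx":0,"ty":0,"tz":0,"twist":0,"gripper":0},
    {"tx":0,"ty":0,"tz":0,"twist":0,"gripper":0},
    {"tx":0,"ty":0,"tz":0,"twist":0,"gripper":0},
    {"tx":0,"ty":0,"tz":0,"twist":0,"gripper":0},
    {"tx":0,"ty":0,"tz":0,"twist":0,"gripper":0},
    {"tx":0,"ty":0,"tz":0,"twist":0,"gripper":0},
    {"tx":0,"ty":0,"tz":0,"twist":0,"gripper":0}
  ]
}}

```text
time_s: 16.8
tool_pos: [411.6, -50.0, 156.3]
eef_rot: [-0.43, -0.561, -0.43, 0.561]
force: [0.1, 0.5, 0.1]
opening: 1.003
```

Run:
```python
from h import *
a=cv2.imread("pics/w9.png"); d=cap("wrist","w10.png")
b=d["pixels"]; print("moved px", (cv2.absdiff(a,b).max(2)>40).sum())
a=cv2.imread("pics/scene0.png")[120:260,235:350].astype(int); b=cap("scene","s10.png")["pixels"][120:260,235:350].astype(int)
ys,xs=np.where(np.abs(a-b).max(2)>60); print(len(ys), (xs.min()+235,xs.max()+235,ys.min()+120,ys.max()+120) if len(ys) else "")
print(order.sign_off())
```

```text
moved px 6282
37 (np.int64(315), np.int64(331), np.int64(120), np.int64(150))
the job is handed in; nothing more can be done
None
```

View pics/w10.png

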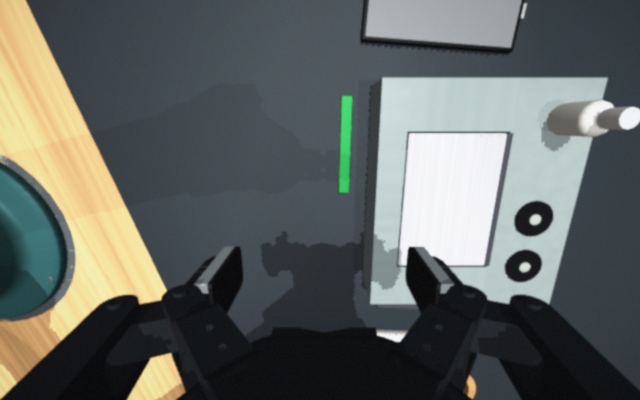

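The job is done and handed in at about 17 s. I pressed the flap to its stop so it popped open, pushed the round reset button (the right-hand one) down to its hard stop, then swung the flap shut and pressed it to its stop again. All of it was done with one open fingertip, and the highest force was about 25 N.

- **Flap:** about 1.8 s after release it was still shut and flush, with the gripper well clear. The last wrist picture shows the same.
- **Reset button:** the fingertip went down about 7 mm before meeting the hard stop. The picture taken afterwards, with the flap still open, agrees. I had no direct reading of the button's position.
- **Test button:** I did not touch it.
- **Other objects:** the scene picture of the unit and what lies around it matches the first one, apart from 37 pixels where the arm's shadow falls.
- **A check that disagreed:** an automatic comparison of the last two wrist pictures flagged about 6,300 changed pixels. The arm had settled by about 1 mm between them, and looking at the last picture I saw nothing else moved.
- **A measurement that differed:** the camera views disagreed by about 2 to 3 mm on where the unit sits. I used the wrist view for the presses.

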